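Counterhold a flask-clamp bolt behind the shaker's rail

TASK

The nut runner in front of the shaker's upright bracket is turning a bolt that spins along with its nut. Slide the guard along by its grip until the grip is level with the parking clip on the bracket, then reach down into the uncovered gap behind the bracket, grasp the head of the bolt that the runner is turning and hold it still. Finish while still gripping the bolt head so that it cannot turn, with the guard left parked at the clip and the flasks on the shaker undisturbed.

Things in the scene. Friction and masses are not known exactly. Their poses are not given: they have to be found in the camera images.
- rack: Steel shaker tray with its clamp rail, fixed on the bench, turned up to 15 degrees. Origin: bench level under the gap's middle line; x away from the robot across the gap, y along the gap (robot's left), z up. Deck top at 50 mm. At x = 185 mm on the deck stand five flask clips, three with flasks. Three other fixed bolts of the same shape at y = 75, 145, 215 mm in the gap are not part of the job.
- gap (a point): Point on the gap's middle line at bracket-top height, 146 mm above the bench, at the rack's y = 0. Bracket: upright plate 6 mm thick, rear face 27 mm nearer the robot than this point, from y = -220 to 260 mm. Lower lip: 27 mm beyond this point, 4 mm thick, top 116 mm above the bench. So the gap is 54 mm wide; open at the top where the guard is not, free down to the deck (50 mm).
- guard (a joint): Slide of the sheet guard that covers the gap, in m, growing towards +y of the rack; travel 0 to 0.28; the guard stays where it is left, friction about 2 N. The parking position lies between its start and the far stop.
- guard_grip (a point): Point on the centre line of the guard's grip, 16 mm below its top, 172 mm above the bench. The grip is a black upright block, 24 mm (rack x) by 20 mm (y) by 38 mm high, on the middle of the guard plate: 72 mm (x) by 170 mm (y), 3 mm thick, top 150 mm above the bench, with a skirt down its far edge. At the start the guard covers the bolt head.
- clip: Parking clip: dark steel upright tab, 20 mm wide with a 10 mm wide pointer on top (184 mm above the bench), fixed on the bracket's robot-side face. Origin: bench level on the gap's middle line at the clip's place along rack y; axes parallel to the rack's. The guard is parked when its grip is at the same place along rack y as this origin.
- clip_tip (a point): Top of the clip's pointer, where it bends into a flat flag 45 mm long and 16 mm wide towards the robot: same place along the rack's y as the clip's origin, 42 mm nearer the robot, 184 mm above the bench.
- runner: Battery nut runner, a grey and black cylinder of 46 mm diameter lying along rack x in a cradle on the robot's side of the bracket, about 210 mm long, top 144 mm above the bench; fixed. Origin at bench level straight below the head of the bolt that it turns; axes parallel to the rack's.
- bolt_head (a point): Centre of the bolt head: steel hex, 24 mm across flats, 28 mm across corners, 16 mm thick along rack x, axis along rack x, mid-gap, 120 mm above the bench (26 mm below the bracket's top), straight opposite the runner. An 18 mm round shank joins it to the bracket. With the guard parked nothing else is in the gap within 65 mm of it along rack y.
- bolt (a joint): Turn of the bolt about rack x, in rad: 0 has two flats upright, facing along +y and -y of the rack (so again every pi/3). The runner turns it steadily at about 0.2 rad/s with about 0.06 N m; fingers closed on the head along rack y pull its flats square and stop it, and any usual grip is enough.
- flask_a: Empty 125 ml conical flask, glass, 67 mm base, 114 mm tall, in a clip on the shaker deck, origin under its base. Leave alone.
- flask_b: Second such flask in its clip on the deck, origin under its base. Leave alone.
- flask_c: Third such flask in its clip on the deck, origin under its base. Leave alone.

How it is judged (in metres and radians):
On the way, in this order (a step that is already met when the one before it is completed fails the run):
1. the guard's grip is level with the parking clip (y of guard_grip in the frame of clip between -0.012 and 0.012 m), for 0.3 s.
2. the bolt head is gripped and has stopped turning (all of step 1 and contact force between the fingers and bolt above 5 N and distance between the grasp point and bolt_head below 0.025 m and velocity of joint bolt between -0.03 and 0.03 rad/s), for 0.5 s.
At the end, for the whole second after the job is handed in: The gripper still grips the head of the bolt that the runner turns (more than 5 N between fingers and bolt, the grasp point within 25 mm of the head's centre), the bolt stands still (under 0.03 rad/s), and the guard's grip is within 12 mm of the parking clip along the rail (all of step 2); the arm keeps its last pose, push and grip.
It fails at once if a flask on the shaker was displaced by more than 25 mm or tipped (distance of any of flask_a, flask_b, flask_c from where it was at the start of the episode above 0.025 m or angle between any of flask_a, flask_b, flask_c's own z axis and vertical above 0.35 rad).
It also fails if it takes over 45 s, if anything falls off the work surface, if the arm or the gripper's body presses on something with over 40 N, if the wrist force passes 120 N, or if a joint passes its speed limit or range.

ROBOT

A 7-joint arm with a two-finger parallel gripper is mounted at the origin on the work surface. World frame = base frame: x ahead of the robot, y to its left, z up, the work surface at z = 0. Lengths are in mm, angles in rad, forces in N, time in s.
With the tool pointing down it reaches from about 425 to 875 mm from the base axis. Payload 9.9 kg.
Tool frame: the origin (TCP) lies midway between the tips of the shut fingers; the grasp point (between the pads) lies behind it (robot.grasp_offset is the x of the grasp point in the tool frame, in mm); x points along the fingers, y is the direction in which the jaws open and shut, and the axes are right-handed (so a half turn about x gives the same grasp; the last joint's range is limited). The gripper opens to 85 mm and grips with 20 to 120 N. Pads are 22 mm wide; open, the fingers measure 114 mm over their backs; the gripper's body (76 mm by 85 mm) begins 54 mm behind the grasp point. The pads swing forward as they close: fully open they stand 13 mm farther back than shut.
Start: joints at [1.122, 0.576, 0.025, 1.437, -0.015, 1.129, -0.057], TCP at [240.819, -630.583, 231.289] pointing down, gripper open.
Joint ranges: [-2.76, 2.76], [-0.34, 2.15], [-1.52, 1.57], [0.19, 2.46], [-1.09, 4.23], [0.17, 1.99], [-2.82, 2.82]. Speed limits (rad/s): [2.22, 2.22, 3.01, 3.01, 3.14, 3.14, 3.14].

INTERFACE

Orientations are given as a rotation vector (axis times angle).
In Python, from rig import robot gives the robot as it stands. Calls block until the motion is done:
- robot.goto(position, orientation): joint-space move of the TCP to a pose.
- robot.servo_line(position, ori=None, rate=150): straight line of the TCP; ori=None keeps the orientation; rate is the mean speed in mm/s.
- robot.set_joints(angles): joint-space move.
- robot.gripper_open() and robot.clamp(strength=None): open the fingers fully, or close them until they stop; strength is the grip in N (None keeps the last).
- robot.wait(seconds).
- robot.ik(position, orientation): joint angles nearest the present ones, or None.
- robot.snapshot(name): name is "scene" or "top"; returns the picture (384x512x3 uint8, blue, green, red); there is no depth.
- robot.camera_info(name): a dict with "fovy" (degrees; the focal length in pixels is half the picture's height over the tangent of half this angle, whatever the lens; pixels are square), "cx", "cy" (the principal point, pixels), "xyz" and "orientation" of the camera in the world. Camera axes: x right, y up, looking along -z (the intrinsics and any distortion apply to the point x, -y, -z); pixel columns grow to the right and rows downward; lengths in mm; the calibration is good to about 2 mm. A picture is of the moment at which its call begins. camera_info takes no time and is no camera call.
A pose or a line that the arm cannot do raises robot.MotionError and nothing moves.
- robot.finish_job(): hands the job in, once; it reports no verdict.
Trained networks look in the newest picture that a camera, given by its name, has taken for a name from the list of things; names that differ only in an ending like _2 or _b are one class to them, and where a whole thing is asked for, a point or a joint stands for the part that bears it (a point fixed in the world has none). Each returns a list of dicts, best first, with "score" (0 to 1); they miss things now and then, are a little off and sometimes report something else, mostly with a low value. They report only what shows in the picture. A call takes as long as a camera call.
- robot.find_in(query, camera): "box" ([left, top, right, bottom] in pixels, round what is visible of it).
- robot.regions_of(query, camera): "region" (384x512 bool, what is visible of it) and "box" ([left, top, right, bottom] in pixels, round what is visible of it).
Readings, each from a call of its own:
- robot.get_time_s(): time.
- robot.get_joints(): joint angles.
- robot.get_dq(): joint speeds.
- robot.get_joint_efforts(): joint torques, N m.
- robot.get_eef_pos(): TCP position.
- robot.get_tcp_rot(): TCP orientation.
- robot.get_contact_force(): force on the tool from outside, world axes, zero at the start.
- robot.get_torque(): the same for the moment, N m.
- robot.get_grip_width(): finger opening in mm.
Only numpy, scipy, OpenCV 4.12 (cv2) and the standard library are available. Lean on these libraries where they do the work, as an engineer would, in place of code of your own. Each camera call takes 0.05 s, during which the arm holds its last target. There are 200 camera calls.

## Working session

There is one attempt and no reset: what is moved stays moved. The work goes in short steps, each a Python script; the robot and the scene stay as the last script left them, time stands still between calls to the robot, and variables do not carry over. Pictures are saved under pics/ and viewed, about 8 in all and at most 12, crops included, and the job is handed in when it is done.

```bash
ls; mkdir -p pics; python3 - <<'E'
from rig import robot
import cv2
print(robot.get_time_s(),robot.get_tcp_rot(),robot.grasp_offset)
ims=[]
for c in ("scene","top"):
    im=robot.snapshot(c); cv2.imwrite(f"pics/{c}0.png",im); print(c,robot.camera_info(c))
    for q in ("rack","guard_grip","clip","clip_tip","runner","bolt_head","guard","flask_a"):
        print(q,[(round(d["score"],2),[round(float(v)) for v in d["box"]]) for d in robot.find_in(q,c)][:4])
print(robot.get_time_s())
E
```

```text
pics
0.0 [ 2.02267332  0.37483718 -2.0234112 ] -18.700000000000003
scene {'fovy': 43.7187733432264, 'cx': 247.99854063277996, 'cy': 188.08536198029756, 'xyz': array([1325.21058585,  -16.67984279,  903.86686009]), 'orientation': array([0.61883381, 0.52331091, 1.34209735])}
rack [(0.97, [110, 134, 372, 326])]
guard_grip [(0.91, [130, 160, 215, 209])]
clip [(0.75, [264, 121, 275, 144])]
clip_tip [(0.56, [321, 193, 350, 244]), (0.44, [259, 122, 276, 144])]
runner [(0.84, [137, 110, 175, 171])]
bolt_head []
guard [(0.86, [130, 161, 209, 211])]
flask_a [(0.81, [240, 216, 270, 265]), (0.73, [317, 195, 347, 244]), (0.64, [282, 204, 310, 252])]
top {'fovy': 54.68470463379219, 'cx': 255.35048546776844, 'cy': 193.92581656048537, 'xyz': array([517.67878254, 106.96037464, 871.46934709]), 'orientation': array([ 0.09748511, -0.12214901, -1.55809924])}
rack [(0.62, [147, 102, 405, 271])]
guard_grip [(0.88, [292, 193, 387, 241]), (0.26, [156, 140, 190, 176])]
clip [(0.83, [210, 257, 225, 285])]
clip_tip [(0.73, [210, 256, 223, 285])]
runner [(0.92, [314, 235, 377, 358])]
bolt_head [(0.49, [334, 234, 349, 254])]
guard [(0.55, [296, 188, 387, 241]), (0.24, [148, 100, 400, 270])]
flask_a [(0.94, [157, 142, 191, 176]), (0.91, [238, 126, 270, 162]), (0.64, [199, 132, 230, 168])]
0.9
```

```bash
python3 - <<'E'
import cv2,numpy as np
a=cv2.imread("pics/scene0.png")[100:340,100:390];b=cv2.imread("pics/top0.png")[95:365,140:410]
f=lambda i:cv2.resize(i,(560,int(560*i.shape[0]/i.shape[1])),interpolation=cv2.INTER_CUBIC)
cv2.imwrite("pics/a.png",f(a));cv2.imwrite("pics/b.png",f(b))
E
```

```text
(no output)
```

View pics/a.png

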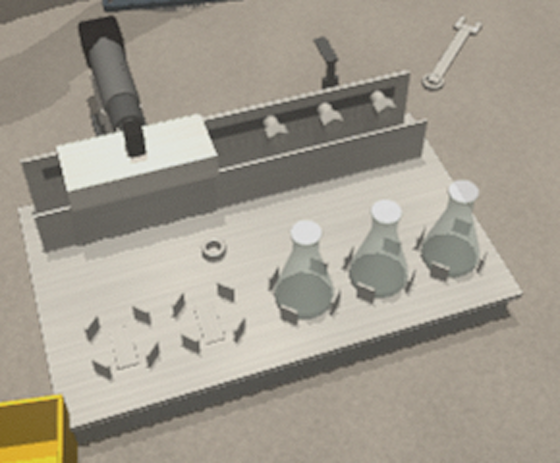

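View pics/b.png

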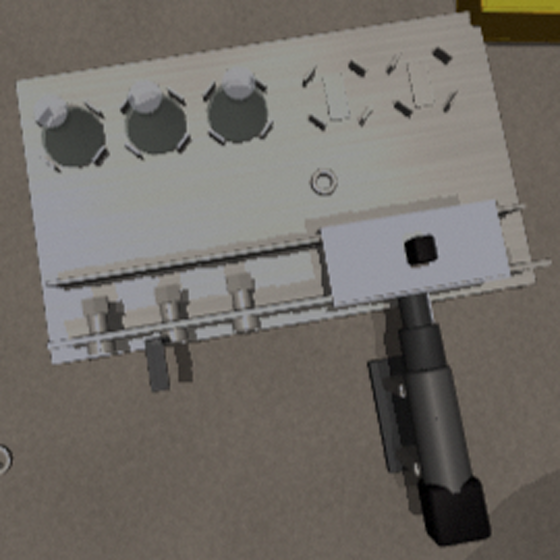

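```bash
cat > h.py <<'E'
import numpy as np
from scipy.spatial.transform import Rotation as R
from scipy.optimize import least_squares
from rig import robot
def proj(P,c):
    i=robot.camera_info(c); f=192/np.tan(np.radians(i["fovy"])/2)
    q=R.from_rotvec(i["orientation"]).inv().apply(np.atleast_2d(P)-i["xyz"])
    return np.c_[i["cx"]+f*q[:,0]/-q[:,2], i["cy"]-f*q[:,1]/-q[:,2]]
def tri(ps,pt):
    r=lambda P:np.r_[proj(P,"scene")[0]-ps,proj(P,"top")[0]-pt]
    s=least_squares(r,[560,0,150]); return s.x,np.abs(s.fun).max()
E
python3 - <<'E'
from h import *
S=lambda p:np.array(p)*290/560+100
T=lambda p:np.array(p)*270/560+[140,95]
pts={"grip":((133,125),(421,250)),"flag":((326,52),(157,365)),"b1":((276,127),(241,283)),"b2":((331,114),(170,293)),"b3":((383,101),(97,307))}
for k,(s,t) in pts.items(): print(k,tri(S(s),T(t)))
def model(v):
    x,y,th,g,c=v; c_,s_=np.cos(th),np.sin(th)
    L=np.array([[0,g,188],[-64,c,184],[0,75,120],[0,145,120],[0,215,120]])
    return np.c_[x+c_*L[:,0]-s_*L[:,1], y+s_*L[:,0]+c_*L[:,1], L[:,2]]
def res(v):
    P=model(v)
    return np.r_[(proj(P,"scene")-[S(p[0]) for p in pts.values()]).ravel(),(proj(P,"top")-[T(p[1]) for p in pts.values()]).ravel()]
s=least_squares(res,[550,0,0,-90,170]); print(s.x,np.degrees(s.x[2]));print(s.fun.reshape(2,5,2).round(1))
x,y,th,g,c=s.x
# predicted runner: pixel of runner axis at z=121, world y-> rack y
def back(p,cam,z):
    r=least_squares(lambda q:proj([q[0],q[1],z],cam)[0]-p,[560,0]).x-[x,y]
    return R.from_euler('z',-th).apply([*r,0])[:2]
for p in ((412,300),(428,345),(446,450)): print("runner top",back(T(p),"top",121 if p[1]<310 else 121))
for p in ((128,108),(115,80)): print("runner sc",back(S(p),"scene",125))
E
```

```text
grip (array([575.64340538, -66.04818164, 186.45119744]), np.float64(0.19325311110861776))
flag (array([472.3550322 , 169.52849014, 174.90900052]), np.float64(1.044516466348739))
b1 (array([547.22522427,  95.62950852, 130.98510065]), np.float64(1.3054352305256316))
b2 (array([537.13180024, 163.59964953, 132.44508068]), np.float64(1.5700688369988711))
b3 (array([523.22245288, 232.06712768, 130.96685581]), np.float64(1.1998036991815866))
[ 5.60188213e+02  2.23569536e+01  1.73532254e-01 -8.95499798e+01
  1.59044812e+02] 9.942665749637372
[[[-0.2 -0.6]
  [-1.8 -3.6]
  [-1.   3.4]
  [-1.3  3.3]
  [-0.7  3.4]]

 [[-0.1 -0.1]
  [-0.4  1.7]
  [-1.5  0. ]
  [-1.7  0.9]
  [-1.1 -0.1]]]
runner top [-43.82208445 -89.08875246]
runner top [-88.58941086 -95.95974621]
runner top [-187.34005555  -93.46619124]
runner sc [-94.90436796 -81.6697411 ]
runner sc [-150.67315815  -86.05060142]
```

```bash
cat >> h.py <<'E'
S=lambda p:np.array(p)*290/560+100
T=lambda p:np.array(p)*270/560+[140,95]
pts={"grip":((133,125),(421,250)),"flag":((326,52),(157,365)),"b1":((276,127),(241,283)),"b2":((331,114),(170,293)),"b3":((383,101),(97,307))}
def model(v):
    x,y,th,g,c,fx,bx=v; c_,s_=np.cos(th),np.sin(th)
    L=np.array([[0,g,188],[fx,c,184],[bx,75,131],[bx,145,131],[bx,215,131]])
    return np.c_[x+c_*L[:,0]-s_*L[:,1], y+s_*L[:,0]+c_*L[:,1], L[:,2]]
def res(v):
    P=model(v)
    return np.r_[(proj(P,"scene")-[S(p[0]) for p in pts.values()]).ravel(),(proj(P,"top")-[T(p[1]) for p in pts.values()]).ravel()]
def fit():
    s=least_squares(res,[550,0,.17,-90,170,-64,0]); return s
def rot(th,flip):  # tool x down, y along +-rack y
    yv=np.array([-np.sin(th),np.cos(th),0])*flip; xv=np.array([0,0,-1.])
    return R.from_matrix(np.c_[xv,yv,np.cross(xv,yv)]).as_rotvec()
E
python3 - <<'E'
from h import *
s=fit();print(s.x,s.fun.reshape(2,5,2).round(1).tolist())
x,y,th,g,c=s.x[:5]
W=lambda a,b:np.array([x+np.cos(th)*a-np.sin(th)*b,y+np.sin(th)*a+np.cos(th)*b])
for f in(1,-1):
  for p in ((W(0,g),240),(W(0,g),155),(W(0,c),155),(W(0,-90),100)):
    print(f,p,robot.ik([*p[0],p[1]],rot(th,f)))
E
```

```text
[ 5.60637161e+02  2.09723170e+01  1.75032282e-01 -8.81243541e+01
  1.60235448e+02 -5.87141479e+01  3.60968826e-01] [[[-0.2, -0.5], [-1.1, -2.2], [-1.6, 0.2], [-1.6, 0.1], [-0.9, 0.2]], [[-0.1, -0.3], [-0.7, -1.2], [-0.7, -0.5], [-1.4, 0.5], [-1.3, -0.3]]]
1 (array([575.98313001, -65.80557782]), 240) [ 0.54232564  0.51284956 -0.79552781  1.6661966   0.39750946  1.13199159
  1.38482272]
1 (array([575.98313001, -65.80557782]), 155) [ 0.50942209  0.59839562 -0.7520785   1.77671413  0.48817504  0.96231597
  1.30251382]
1 (array([532.73377229, 178.75951458]), 155) [ 0.18633583  0.63389981 -0.9471089   1.818779    0.60439423  1.00853644
  0.73752529]
1 (array([576.30975486, -67.65256561]), 100) [ 0.48419748  0.66375866 -0.71333275  1.83099426  0.56119383  0.85947038
  1.24232172]
-1 (array([575.98313001, -65.80557782]), 240) [ 0.11815963  0.42584336 -0.12672367  1.68155033  0.06064546  1.03802513
 -1.42394696]
-1 (array([575.98313001, -65.80557782]), 155) [ 0.07503755  0.51171645 -0.06382752  1.79276155  0.04201602  0.83842347
 -1.40449873]
-1 (array([532.73377229, 178.75951458]), 155) [-0.21268521  0.49829491 -0.2892544   1.83274769  0.18466512  0.83669184
 -1.98862964]
-1 (array([576.30975486, -67.65256561]), 100) [ 0.05490909  0.58138144 -0.02899975  1.84708586  0.02433373  0.71346487
 -1.38349249]
```

```bash
python3 - <<'E'
from h import *
import cv2
s=fit();x,y,th,g,c=s.x[:5]; o=rot(th,-1)
p0=np.array([575.8,-65.9]); d=np.array([-np.sin(th),np.cos(th)])
robot.goto([*p0,250],o)
robot.servo_line([*p0,157]); print("F",robot.get_contact_force())
robot.clamp(30); print("w",robot.get_grip_width(),robot.get_contact_force(),robot.get_eef_pos())
n=c-g
for k in (.05,.3,.6,1):
    robot.servo_line([*(p0+d*n*k),157],rate=100); print(k,robot.get_contact_force().round(1),robot.get_grip_width())
ims=[robot.snapshot(q) for q in("scene","top")]
a=cv2.resize(ims[0][100:230,130:330],(600,390),interpolation=3);cv2.imwrite("pics/c.png",a)
b=cv2.resize(ims[1][170:300,130:390],(780,390),interpolation=3);cv2.imwrite("pics/d.png",b)
for cam in("scene","top"):
  for q in("guard","clip_tip","bolt_head"): print(cam,q,[(round(e["score"],2),np.round(e["box"]).tolist()) for e in robot.find_in(q,cam)])
print(robot.get_time_s(),robot.get_eef_pos())
E
```

```text
F [ 0.04113841 -0.16154341 -0.25460332]
w 19.395454521463794 [-0.1382226  -0.43811308  4.99798037] [576.01223885 -66.11101337 157.40296888]
0.05 [-1.7  2.4  6.6] 19.2317593766707
0.3 [-0.7  1.5  6.4] 19.11843974317223
0.6 [-0.5  2.7  5.8] 19.539246904560446
1 [0.7 2.2 4.2] 20.050511973183657
scene guard [(0.93, [239.0, 138.0, 317.0, 183.0])]
scene clip_tip []
scene bolt_head [(0.56, [159.0, 160.0, 177.0, 194.0])]
top guard [(0.57, [230.0, 211.0, 259.0, 253.0])]
top clip_tip [(0.43, [330.0, 213.0, 350.0, 254.0])]
top bolt_head [(0.63, [327.0, 211.0, 347.0, 253.0]), (0.23, [240.0, 127.0, 268.0, 160.0])]
8.1 [532.90609883 180.07648004 157.42579209]
```

```bash
python3 - <<'E'
from h import *
import cv2
p=robot.get_eef_pos()
robot.gripper_open(); robot.servo_line([p[0],p[1],230])
s=fit();x,y,th=s.x[:3]; 
robot.goto([576,-150,300],rot(th,-1))
ims=[robot.snapshot(q) for q in("scene","top")]
for n,i in zip("st",ims): cv2.imwrite(f"pics/{n}1.png",i)
a=cv2.resize(ims[0][100:230,130:330],(600,390),interpolation=3);b=cv2.resize(ims[1][170:300,130:390],(600,300),interpolation=3)
cv2.imwrite("pics/c.png",np.vstack([a[:300],b]))
for cam in("scene","top"):
  for q in("guard","guard_grip","clip_tip","bolt_head"): print(cam,q,[(round(e["score"],2),np.round(e["box"]).tolist()) for e in robot.find_in(q,cam)])
print(robot.get_time_s())
E
```

```text
scene guard [(0.67, [240.0, 135.0, 318.0, 181.0]), (0.63, [159.0, 165.0, 180.0, 192.0])]
scene guard_grip [(0.61, [239.0, 136.0, 318.0, 182.0])]
scene clip_tip [(0.64, [160.0, 160.0, 179.0, 196.0]), (0.55, [260.0, 120.0, 275.0, 144.0])]
scene bolt_head [(0.49, [160.0, 160.0, 179.0, 196.0])]
top guard [(0.58, [166.0, 212.0, 259.0, 264.0])]
top guard_grip [(0.93, [165.0, 213.0, 261.0, 265.0]), (0.4, [152.0, 98.0, 405.0, 269.0])]
top clip_tip [(0.52, [209.0, 258.0, 222.0, 284.0])]
top bolt_head [(0.67, [329.0, 214.0, 345.0, 255.0])]
11.1667
```

View pics/c.png

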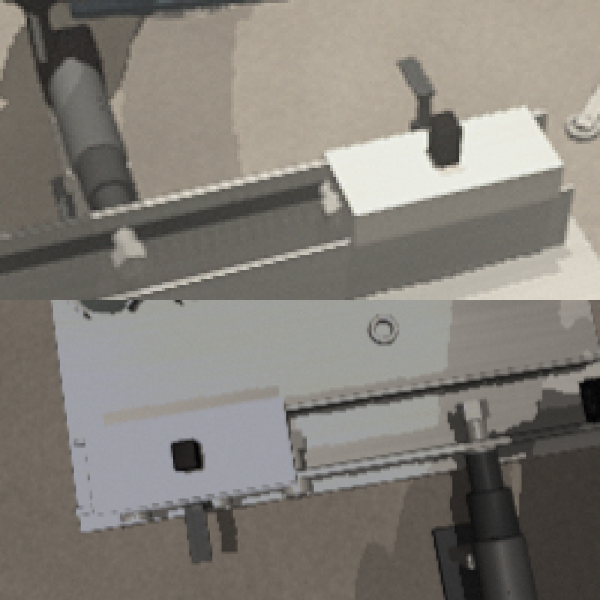

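```bash
python3 - <<'E'
from h import *
A=lambda p:np.array(p)/3+[130,100]
B=lambda p:[130+p[0]*260/600,170+(p[1]-300)*130/300]
s=fit();x,y,th=s.x[:3]
for n,a,b in(("grip",(444,118),(187,456)),("flag",(417,77),(200,533)),("flagtip",(407,60),(203,560)),("bolt",(129,246),(472,412))):
    P,e=tri(A(a),B(b)); print(n,P.round(1),round(e,2),R.from_euler('z',-th).apply(P-[x,y,0]).round(1))
# single-view with known z
for n,p,cam,z in(("grip",B((187,456)),"top",188),("flag",B((200,533)),"top",184),("grip",A((444,118)),"scene",188),("flag",A((417,77)),"scene",184),("bolt",B((472,412)),"top",132),("bolt",A((129,240)),"scene",132)):
    r=least_squares(lambda q:proj([q[0],q[1],z],cam)[0]-p,[560,0]).x
    print(n,cam,r.round(1),R.from_euler('z',-th).apply([*(r-[x,y]),0]).round(1)[:2])
E
```

```text
grip [533.  178.5 187.6] 1.12 [  0.2 159.9 187.6]
flag [472.8 168.2 179.2] 1.66 [-60.8 160.3 179.2]
flagtip [451.9 164.9 179.9] 1.35 [-82.  160.6 179.9]
bolt [574.1 -63.2 130.8] 0.08 [ -1.3 -85.2 130.8]
grip top [532.7 176.8] [ -0.4 158.3]
flag top [472.8 165.5] [-61.4 157.6]
grip scene [533.5 180.9] [  1.1 162.3]
flag scene [478.7 170.9] [-54.5 161.9]
bolt top [574. -63.] [ -1.4 -85. ]
bolt scene [569.2 -62.6] [ -6.1 -83.8]
```

```bash
python3 - <<'E'
from h import *
import cv2
s=fit();x,y,th=s.x[:3]; a,b=0,-85
p=[x+np.cos(th)*a-np.sin(th)*b,y+np.sin(th)*a+np.cos(th)*b]
robot.goto([*p,200],rot(th,-1))
robot.servo_line([*p,101],rate=80); F=robot.get_contact_force(); print("F",F.round(1))
if np.linalg.norm(F)<12:
    robot.clamp(50); 
    for _ in range(3): robot.wait(.5); print(robot.get_grip_width(),robot.get_contact_force().round(1),robot.get_torque().round(2),robot.get_eef_pos().round(1))
ims=[robot.snapshot(q) for q in("scene","top")]
u=cv2.resize(ims[0][100:230,130:330],(600,390),interpolation=3);v=cv2.resize(ims[1][170:300,130:390],(600,300),interpolation=3)
cv2.imwrite("pics/e.png",np.vstack([u[:300],v])); print(robot.get_time_s())
E
```

```text
F [-0.4  0.4 -0.5]
24.563473227718653 [ 1.2 -5.4  2.7] [-1.12 -0.11 -0.03] [575.8 -64.5 101.4]
24.490006631854275 [ 0.8 -5.6  2.9] [-1.11 -0.07  0.01] [575.8 -64.5 101.4]
24.209061913639736 [ 0.4 -5.5  3.1] [-1.12 -0.02  0.01] [575.9 -64.5 101.4]
15.3417
```

View pics/e.png

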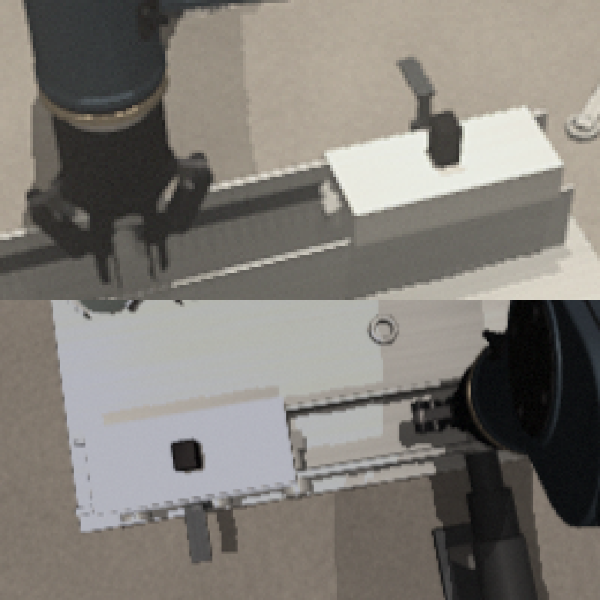

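The picture shows the fingers closed in the gap in front of the runner (scene crop about 125,250). The grip (187,456) is still level with the flag, and the guard hasn't moved. The 24 mm opening matches the head's width across flats.

```bash
python3 - <<'E'
from rig import robot
for _ in range(4): robot.wait(.3); print(robot.get_grip_width(),robot.get_torque().round(2))
robot.finish_job(); print(robot.get_time_s())
E
```

```text
24.45633702390554 [-1.09 -0.03 -0.02]
24.540296683624803 [-1.09 -0.14 -0.  ]
24.508113625511722 [-1.09 -0.11 -0.01]
24.479755004334677 [-1.13 -0.04 -0.02]
the job is handed in; nothing more can be done
the job is handed in; nothing more can be done
```

The guard is parked at the clip, the gripper is holding the bolt head, and I handed the job in shortly after 16 s of the 45 s allowed. The hand-in gave no verdict.

- **Guard:** I gripped it by its block and slid it about 248 mm along the rail. In the two camera views afterwards, the grip was within about 1 mm of the clip flag along the rail, against the 12 mm allowed. It hadn't moved in the last picture.
- **Bolt:** I lowered the open jaws into the gap over the head and closed them along the rack's y axis with 50 N. The opening held at 24.2–24.6 mm for over 2.5 s, which matches the 24 mm across flats, and the moment on the tool stayed steady. I read that as the bolt standing still, but I did not measure its speed directly.
- **Flasks:** The arm never went near them. I did not check their positions at the end.
- **Disagreements:** Using the text's heights, single-camera positions differed by up to about 7 mm across the gap, but only 1–4 mm along the rail, which the grip and parking tolerances allow. A steady side force of about 5.5 N remained on the gripper, probably because the jaws closed 1–2 mm off the bolt's centre.

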